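# Screw the pickle press home with fingertip strokes

### The arm

A 6-joint arm with a two-finger parallel gripper is mounted at the origin on a cart in front of the work surface, level with it; the furniture and walls round the work are solid. World frame = base frame: x ahead of the robot, y to its left, z up, the work surface at z = 0. Lengths are in m, angles in rad, forces in N, time in s.
With the tool pointing down it reaches from about 0.4 to 0.925 m from the base axis. Payload 12.5 kg.
Tool frame: the origin (TCP) lies at the very end of the fingers, on their centre line; the grasp point (between the pads) lies 19 mm behind it; x points along the fingers, y is the direction in which the jaws open and shut, and the axes are right-handed (so a half turn about x gives the same grasp; the last joint's range is limited). The gripper opens to 95 mm and grips with 3 to 60 N. Pads are 20 mm wide; open, the fingers measure 119 mm over their backs; the gripper's body (75 mm by 180 mm) begins 59 mm behind the grasp point.
Start: joints at [1.223, 0.491, 1.559, -0, 1.092, -0.106], TCP at [0.15, 0.607, 0.215] pointing down, gripper open.
Joint ranges: [-3.1, 3.1], [-0.84, 2.19], [0.05, 2.79], [-1.13, 4.28], [0.06, 2.93], [-2.69, 2.69]. Speed limits (rad/s): [2.22, 2.22, 2.79, 3.14, 3.14, 3.14].

### API

Orientations are given as a 3x3 rotation matrix whose columns are the frame's x, y, z axes.
In Python, from station import readout, optics, bot gives the robot as it stands. The module is installed in compiled form; this text tells all that it offers.
- The arm moves only by the tool carry_out, never from a script. Its argument "plan" is a list that holds one entry, the list of rows, each a list of 4 numbers: the shift along the tool's x, y, z as a fraction of full scale, then the turn about the tool's x as a fraction of full scale. A call has 1 to 8 rows; each row shifts and turns the commanded pose from where the row before left it, along the tool's axes as they then stand; what a row does not reach is not made up. Full scale, the value 1, is 50 mm for a shift and 5 degrees for a turn. A row lasts 1/10 s, in which the tool goes at most 50 mm and 8.59 degrees, less where a joint would pass 70% of its speed; a pose out of reach is approached as far as the arm can. A call with a number of a shift or a turn outside -1 to 1 is refused whole. A call with a gripper value outside its range is refused whole. "hand" is the gripper command: -1 is fully open, 1 is shut, values between are in proportion, set as the call begins (left out, the last holds). The fingers move at their own pace and stop on an object; the grip force is fixed at half the most. Time passes only in rows, so rows that do not move let the fingers close. It gives the time, the measured TCP pose, the force and the opening at its end, in the units of the state.
- readout.get_obs(): the state, without advancing time (a new reading comes with each control period).
- optics.read_camera(name): name is "scene" or "top" or "wrist"; returns a dict with "img" (420x560x3 uint8, red, green, blue), "z_map" (420x560 float32, m along the optical axis (not along the pixel's ray), 0 where there is no reading), "vfov" (degrees; the focal length in pixels is half the picture's height over the tangent of half this angle, whatever the lens; pixels are square), "cx", "cy" (the principal point, pixels), "camera_from_world" (4x4, takes a point from world to camera coordinates); the wrist camera has in their place "tool_from_camera" (4x4, takes a point from camera to tool coordinates, whose origin is the TCP and whose axes are the tool frame's). Camera axes: x right, y up, looking along -z (the intrinsics and any distortion apply to the point x, -y, -z); pixel columns grow to the right and rows downward; lengths in m; the calibration is good to about 2 mm. A picture is of the moment at which its call begins: read the wrist's pose just before it.
- bot.close_job(): hands the job in, once; it reports no verdict.
The state is a dict: "time": time; "joints": joint angles; "joint_vel": joint speeds; "joint_efforts": joint torques, N m; "tool_pos": TCP position; "eef_rot": TCP orientation; "contact_force": force on the tool from outside, world axes, zero at the start; "moment": the same for the moment, N m; "width": opening from 0.0 (shut) to 1.0 (fully open).
Only numpy, scipy, OpenCV 4.12 (cv2) and the standard library are available. Lean on these libraries where they do the work, as an engineer would, in place of code of your own. Each camera call takes 0.05 s, during which the arm holds its last target. There are 200 camera calls.

### The job

Screw the pickle press fully home: push the wings of the red screw on its lid round clockwise (seen from above) with a fingertip, in several separate strokes with the finger taken off the screw between them, until the screw comes to its stop. Never take the screw or a wing between the fingers, and leave the white bottle, the clock and the cup standing where they are.

Things in the scene. Friction and masses are not known exactly. Their poses are not given: they have to be found in the camera images.
- press: Pickle press, fixed to the worktop by suction feet: round clear tub with a white lid, 138 mm in diameter (145 mm over two red side clips). The flat lid top is 106 mm above the worktop, with a boss 16 mm in radius rising to 112 mm round the screw. Origin: centre of the underside; z up, on the screw's axis.
- wing_screw (a point): Red wing screw in the middle of the lid, with two equal wings (a on +x, b on -x) that reach 32 mm from its vertical axis, 9 mm thick, 20 mm high. The round hub is 8 mm in radius and stands 4 mm above the wings. The point lies on the axis, level with the top of the wings; z up; x runs along the wings and turns with them. Fully home it is 141 mm above the worktop.
- screw (a joint): Rotation of the wing screw in rad, growing clockwise seen from above; 9.0 is fully home, a hard stop. It starts 4.5 to 8 rad short of that, and sinks 16 mm a turn as it is turned clockwise. It turns stiffly, with a friction of 0.03 N m (about 1.5 N on a wing 20 mm out) and a little damping, and stays where it is left.
- wing_a_push: The +y side face of wing a (push here to turn clockwise): a 3 mm layer, 7 to 30 mm from the axis, its outside 4.5 mm from the wing's middle plane, 18 mm high; a 4 mm spine in the middle of the wing stands 2 mm proud at its end and top. Origin: on the screw's axis, level with the underside of the wings, axes as wing_screw.
- wing_a_lead: The layer that makes the opposite, -y side face of wing a. Origin as wing_a_push.
- wing_b_push: The layer that makes the -y side face of wing b (push here to turn clockwise). Origin as wing_a_push.
- wing_b_lead: The layer that makes the opposite, +y side face of wing b. Origin as wing_a_push.
- pill_bottle: Loose white pill bottle with a white cap, 25 mm in diameter, 58 mm tall, a bystander 13 to 20 cm from the screw. Origin: centre of the underside; z up.
- clock: Loose small upright white thermometer clock with a grey display, 44 x 55 mm, 100 mm tall, a bystander 13 to 20 cm from the screw. Origin: centre of the underside; z up.
- espresso_cup: Loose white espresso cup, 59 x 83 x 55 mm with its handle, a bystander 13 to 20 cm from the screw. Origin: centre of the underside; z up.
Not all that is in view belongs to the job. What is shaped like the press but turquoise is not meant.

How it is judged:
By the outcome, as a careful person would: the job done as asked, in the order asked, and still so for the second after the job is handed in, with the robot touching nothing.
It also fails if it takes over 61 s, if anything falls off the work surface, if the arm or the gripper's body presses on something with over 40 N, if the wrist force passes 120 N, or if a joint passes its speed limit or range.

## Working session

There is one attempt and no reset: what is moved stays moved. The work goes in short steps, Python scripts to look and compute and a tool call to move; the robot and the scene stay as the last step left them, time stands still between calls to the robot, and variables do not carry over. Pictures are saved under pics/ and viewed, about 8 in all and at most 12, crops included, and the job is handed in when it is done.

Besides the shell and the picture viewer there is one more tool, called after "Call:" in YAML: its name, and indented under it one key for each argument. carry_out: Moves the arm, as the interface text tells. Shift numbers are shares of 50 mm and turn numbers shares of 5 degrees, none past 1 either way. Its arguments: {"type":"object","properties":{"plan":{"type":"array"},"hand":{"type":"number"}},"required":["plan"]}

```bash
mkdir -p pics && cat > h.py <<'E'
import numpy as np, cv2
from station import readout, optics, bot
def cam(n):
    o=readout.get_obs(); d=optics.read_camera(n)
    d['f']=210/np.tan(np.radians(d['vfov'])/2)
    if 'camera_from_world' in d: d['wc']=np.linalg.inv(d['camera_from_world'])
    else:
        T=np.eye(4);T[:3,:3]=o['eef_rot'];T[:3,3]=o['tool_pos'];d['wc']=T@d['tool_from_camera']
    return d
def cloud(d):
    v,u=np.mgrid[0:420,0:560]; z=d['z_map']
    P=np.stack([(u-d['cx'])/d['f']*z,-(v-d['cy'])/d['f']*z,-z],-1)
    return P@d['wc'][:3,:3].T+d['wc'][:3,3]
def ray(d,u,v,h):
    r=d['wc'][:3,:3]@np.array([(u-d['cx'])/d['f'],-(v-d['cy'])/d['f'],-1]); o=d['wc'][:3,3]
    return o+r*(h-o[2])/r[2]
def save(n,im,s=1): cv2.imwrite('pics/'+n,cv2.resize(im[...,::-1],None,fx=s,fy=s,interpolation=cv2.INTER_CUBIC))
E
python3 - <<'E'
from h import *
o=readout.get_obs()
for k in o: print(k,np.round(o[k],3).tolist())
ims=[]
for n in ['scene','top','wrist']:
    d=cam(n); ims.append(d['img']); print(n,[k for k in d],d['vfov'],d['cx'],d['cy'],d['wc'][:3].round(2).tolist())
    np.save(n+'.npy',d,allow_pickle=True)
save('a.png',np.vstack([np.hstack(ims[:2]),np.hstack([ims[2],ims[2]*0])]),0.7)
E
```

```text
time 0.0
joints [1.223, 0.492, 1.559, -0.0, 1.092, -0.106]
joint_vel [0.0, 0.002, -0.002, -0.001, 0.001, -0.001]
joint_efforts [-0.001, -61.263, -25.817, 0.069, 0.048, -0.0]
tool_pos [0.15, 0.607, 0.214]
eef_rot [[-0.0, 0.239, 0.971], [-0.001, 0.971, -0.239], [-1.0, -0.001, -0.0]]
contact_force [0.125, 0.693, -0.562]
moment [-0.011, 0.004, 0.016]
width 1.001
scene ['img', 'z_map', 'vfov', 'cx', 'cy', 'camera_from_world', 'f', 'wc'] 52.79023203695416 270.16043034912553 211.8997271628358 [[0.68, 0.31, -0.67, -0.02], [-0.74, 0.27, -0.62, -0.95], [-0.01, 0.91, 0.42, 0.48]]
top ['img', 'z_map', 'vfov', 'cx', 'cy', 'camera_from_world', 'f', 'wc'] 50.80334611294592 274.25397484387025 211.94347097250653 [[0.01, 1.0, -0.06, 0.47], [-1.0, 0.01, 0.03, -0.4], [0.03, 0.06, 1.0, 0.97]]
wrist ['img', 'z_map', 'vfov', 'cx', 'cy', 'tool_from_camera', 'f', 'wc'] 67.80543211589624 286.1393142279667 215.44233844761598 [[0.24, -0.94, -0.23, 0.09], [0.97, 0.23, 0.06, 0.62], [-0.0, -0.23, 0.97, 0.38]]
```

View pics/a.png

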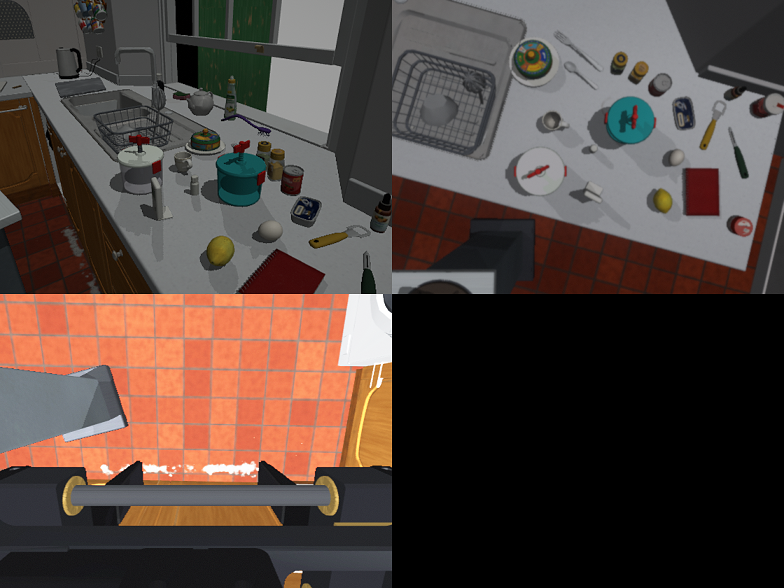

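Top view, in combined-picture pixels: the white press with the red screw is at (540,170) and the turquoise lookalike is at (630,120). The cup is at (553,121), the bottle at (593,148) and the clock at (593,190). I choose the white press and check it in a close crop with measurements.

```bash
python3 - <<'E'
from h import *
T=np.load('top.npy',allow_pickle=True).item(); S=np.load('scene.npy',allow_pickle=True).item()
def red(im):
    h=cv2.cvtColor(im,cv2.COLOR_RGB2HSV); return (((h[...,0]<8)|(h[...,0]>172))&(h[...,1]>130)&(h[...,2]>70)).astype(np.uint8)
P=cloud(T); 
m=red(T['img']); m[:, :160]=0; m[:,270:]=0; m[:200]=0; m[275:]=0
n,l,st,c=cv2.connectedComponentsWithStats(m)
for i in range(1,n):
    if st[i,4]<8: continue
    q=P[l==i]; q=q[np.isfinite(q).all(1)]
    print(st[i],c[i].round(1),np.median(q,0).round(4), q[:,2].min().round(3),q[:,2].max().round(3))
    if st[i,4]>60:
        d=cv2.minAreaRect(np.argwhere(l==i)[:,::-1].astype(np.float32)); print(d)
# lid plane fit
lid=(abs(P[...,2]-0.106)<0.006); lid[:, :160]=0; lid[:,270:]=0; lid[:200]=0; lid[285:]=0
print('lid n',lid.sum()); (cc,r)=cv2.minEnclosingCircle(np.argwhere(lid)[:,::-1].astype(np.float32)); print(cc,r,ray(T,*cc,.106),r*(T['wc'][2,3]-.106)/T['f'])
h=(P[...,2]>.02)&(P[...,1]>-.1)&(P[...,1]<.75)&(P[...,0]>.2)&(P[...,0]<1)
n,l,st,c=cv2.connectedComponentsWithStats(h.astype(np.uint8))
for i in range(1,n):
    if st[i,4]>80:
        q=P[l==i]; print(c[i].round(),st[i,4],q.min(0).round(3),q.max(0).round(3))
save('b.png',np.hstack([cv2.resize(T['img'][195:290,155:275],None,fx=3.3,fy=3.3),cv2.resize(S['img'][180:275,160:280],None,fx=3.3,fy=3.3)]))
E
```

```text
[193 237  31  17 147] [207.9 244.9] [ 0.4594 -0.305   0.1619] 0.157 0.168
((208.10000610351562, 244.70001220703125), (6.708203315734863, 33.541019439697266), 63.43495178222656)
[175 238   2  14  28] [175.5 244.5] [ 0.4588 -0.2348  0.1039] 0.101 0.106
[247 238   2  14  27] [247.5 244.3] [ 0.4607 -0.3735  0.1029] 0.101 0.106
lid n 3703
(211.9121551513672, 244.0) 37.57012939453125 [ 0.46028684 -0.30548701  0.106     ] 0.07332891952155578
[ 44. 141.] 2660 [ 0.503 -0.099  0.02 ] [0.795 0.129 0.113]
[ 65. 157.] 1884 [ 0.592 -0.038  0.02 ] [0.689 0.063 0.071]
```

View pics/b.png

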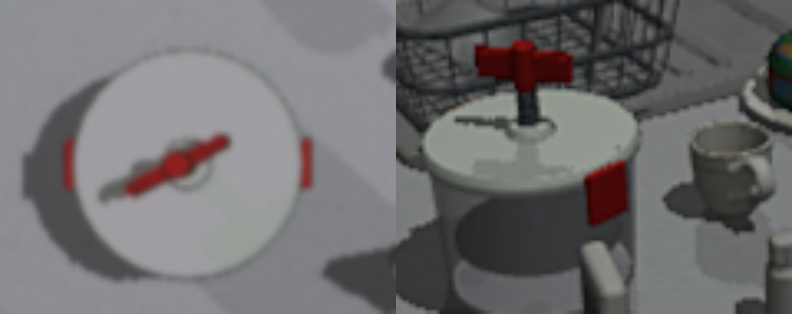

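The crop confirms the white press with the two-winged red screw: axis about (0.460, -0.305), wing line running near world -62°/118°, wing top about 0.16. Next I check that the travel path is clear.

```bash
python3 - <<'E'
from h import *
S=np.load('scene.npy',allow_pickle=True).item();T=np.load('top.npy',allow_pickle=True).item()
P=cloud(S);ok=S['z_map']>0
for lo in (.12,.2,.3):
  m=ok&(P[...,2]>lo)&(P[...,0]>.0)&(P[...,0]<1.0)&(P[...,1]>-.7)&(P[...,1]<.9)
  n,l,st,c=cv2.connectedComponentsWithStats(m.astype(np.uint8))
  for i in range(1,n):
    if st[i,4]>25: q=P[l==i]; print(lo,c[i].round(),st[i,4],q.min(0).round(2),q.max(0).round(2))
P=cloud(T)
for n,(u,v) in dict(cup=(230,172),bottle=(287,212),clock=(287,272)).items():
  m=np.zeros((420,560),bool); m[v-25:v+25,u-25:u+25]=1; m&=P[...,2]>.03; q=P[m]; print(n,np.median(q,0).round(3),q.min(0).round(3),q.max(0).round(3))
E
```

```text
0.12 [181.  74.] 448 [0.89 0.3  0.24] [1.   0.43 0.33]
0.12 [227. 142.] 556 [ 0.65 -0.18  0.12] [ 0.71 -0.12  0.24]
0.12 [199. 200.] 369 [ 0.44 -0.33  0.12] [ 0.47 -0.28  0.17]
0.12 [345. 211.] 351 [ 0.57 -0.57  0.12] [ 0.64 -0.55  0.17]
0.2 [181.  74.] 448 [0.89 0.3  0.24] [1.   0.43 0.33]
0.2 [226. 134.] 250 [ 0.65 -0.17  0.2 ] [ 0.7  -0.12  0.24]
0.3 [186.  71.] 316 [0.89 0.3  0.3 ] [1.   0.42 0.33]
cup [ 0.607 -0.344  0.052] [ 0.475 -0.397  0.03 ] [ 0.64  -0.304  0.969]
bottle [ 0.529 -0.456  0.056] [ 0.475 -0.506  0.031] [ 0.581 -0.397  0.969]
clock [ 0.392 -0.45   0.099] [ 0.373 -0.478  0.03 ] [ 0.475 -0.397  0.969]
```

Call:
carry_out:
  plan:
    - [[-0.6,0,0,-0.92],[-0.6,0,0,-0.92],[0,0,0,-0.92]]
  hand: 1

```text
time: 0.45
tool_pos: [0.15, 0.6079, 0.2785]
eef_rot: [[0.002, -0.002, 1.0], [0.005, 1.0, 0.002], [-1.0, 0.005, 0.002]]
contact_force: [-0.9, -0.4, -0.4]
width: 0.804
```

Call:
carry_out:
  plan:
    - [[0,-0.7,0.7,0],[0,-0.7,0.7,0],[0,-0.7,0.7,0],[0,-0.7,0.7,0],[0,-0.7,0.7,0],[0,-0.7,0.7,0],[0,-0.7,0.7,0],[0,-0.7,0.7,0]]

```text
time: 1.25
tool_pos: [0.4304, 0.3249, 0.2746]
eef_rot: [[-0.0, 0.001, 1.0], [0.0, 1.0, -0.001], [-1.0, 0.0, -0.0]]
contact_force: [-0.1, 0.9, 0.2]
width: 0.131
```

Call:
carry_out:
  plan:
    - [[0,-1,0,0],[0,-1,0,0],[0,-1,0,0],[0,-1,0,0],[0,-1,0,0],[0,-1,0,0],[0,-1,0,0],[0,-1,0,0]]

```text
time: 2.05
tool_pos: [0.4285, -0.0754, 0.2747]
eef_rot: [[0.0, 0.001, 1.0], [-0.0, 1.0, -0.001], [-1.0, -0.0, 0.0]]
contact_force: [0.4, -0.6, -0.5]
width: 0.006
```

Call:
carry_out:
  plan:
    - [[0,-0.8,0.5,0],[0,-0.8,0.5,0],[0,-0.8,0.5,0],[0,-0.8,0.5,0],[0,-0.8,0,0],[0,-0.8,0,0],[0,0,0,0]]

```text
time: 2.75
tool_pos: [0.5284, -0.3175, 0.2735]
eef_rot: [[-0.001, 0.004, 1.0], [-0.0, 1.0, -0.004], [-1.0, -0.0, -0.001]]
contact_force: [-0.4, -0.2, -0.1]
width: 0.009
```

```bash
cat >> h.py <<'E'
def red(im):
    h=cv2.cvtColor(im,cv2.COLOR_RGB2HSV); return (((h[...,0]<8)|(h[...,0]>172))&(h[...,1]>130)&(h[...,2]>60)).astype(np.uint8)
def look(name=None,c0=(0.460,-0.305)):
    d=cam('wrist'); P=cloud(d); m=red(d['img']).astype(bool)
    m&=(np.hypot(P[...,0]-c0[0],P[...,1]-c0[1])<.045)&(P[...,2]>.117)&(d['z_map']>0)
    if name: save(name,d['img'])
    q=P[m]; top=np.percentile(q[:,2],97); w=q[q[:,2]>top-.009]
    r=cv2.minAreaRect((w[:,:2]*1e3).astype(np.float32)); b=cv2.boxPoints(r)
    e=max((b[1]-b[0],b[2]-b[1]),key=np.linalg.norm)
    h,_=np.histogram(q[:,2],np.arange(.115,.172,.002))
    print('n',m.sum(),'zmax',top.round(4),'rect c',np.round(r[0],1),np.round(r[1],1),'angle',np.degrees(np.arctan2(e[1],e[0])).round(1)); print(h)
    return d,P,m
E
python3 - <<'E'
from h import *
d,P,m=look('c.png')
o=readout.get_obs();print(o['joints'])
lid=(abs(P[...,2]-.106)<.004)&(np.hypot(P[...,0]-.46,P[...,1]+.305)<.09)
ed=P[lid];print('lid z',np.median(ed[:,2]),ed.min(0),ed.max(0))
E
```

```text
n 746 zmax 0.1661 rect c [ 457.5 -305.4] [14.3 62.2] angle -55.0
[  0   0   0   0   0   0   0   0   0   0   0   0   0   0   0   0   0   0
   0   1   1 102 265 136 131 109   1   0]
[-6.45525966e-01  4.26600159e-01  1.50509646e+00  4.88073602e-05
  1.21127005e+00 -2.21271987e+00]
lid z 0.10610734270191646 [ 0.38952    -0.37742675  0.10201028] [ 0.5245226  -0.23317455  0.10986578]
```

View pics/c.png

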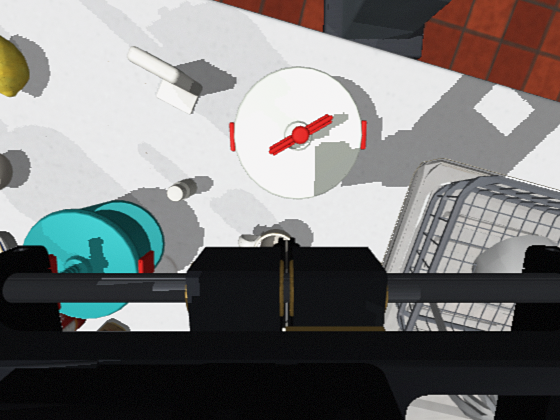

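The wrist view shows the press at (298,132) with the hub at (300,134). The wing ends are at (272,152) and (331,118), so the line is at about -60°. I'll fix the axis and angle by rays, and get the fingertip shape in tool coordinates.

```bash
python3 - <<'E'
from h import *
o=readout.get_obs(); d=cam('wrist')
a=ray(d,272,152,.159);b=ray(d,331,118,.159);h=ray(d,300.5,134.5,.164);print(a,b,(a+b)/2,h,np.degrees(np.arctan2(*(b-a)[1::-1])))
v,u=np.mgrid[0:420,0:560]; z=d['z_map'];P=np.stack([(u-d['cx'])/d['f']*z,-(v-d['cy'])/d['f']*z,-z],-1)
t=d['tool_from_camera'];Q=P@t[:3,:3].T+t[:3,3];m=(z>0)&(Q[...,0]<.02)&(np.abs(Q[...,1])<.2)&(np.abs(Q[...,2])<.1)
q=Q[m]
for lo in np.arange(-.16,.01,.01):
    s=q[(q[:,0]>=lo)&(q[:,0]<lo+.01)]
    if len(s): print(round(lo,2),len(s),s[:,1:].min(0).round(3),s[:,1:].max(0).round(3))
E
```

```text
[ 0.47239334 -0.32805357  0.159     ] [ 0.44350304 -0.27617315  0.159     ] [ 0.45794819 -0.30211336  0.159     ] [ 0.45743059 -0.30290245  0.164     ] 119.11182943813311
-0.13 19684 [-0.054 -0.028] [ 0.052 -0.013]
-0.12 18269 [-0.062 -0.029] [ 0.061 -0.003]
-0.11 11213 [-0.062 -0.036] [ 0.061 -0.008]
-0.1 15979 [-0.078 -0.036] [0.076 0.018]
-0.09 5317 [-0.082 -0.036] [0.081 0.029]
-0.08 546 [-0.076 -0.035] [0.082 0.032]
-0.07 24 [-0.002 -0.001] [0.002 0.005]
-0.06 125 [-0.001 -0.002] [0.001 0.009]
-0.05 65 [-0.001 -0.011] [0.001 0.01 ]
-0.04 68 [-0.003 -0.013] [ 0.003 -0.01 ]
-0.03 89 [-0.003 -0.013] [ 0.003 -0.01 ]
-0.02 128 [-0.007 -0.013] [ 0.007 -0.01 ]
-0.01 93 [-0.005 -0.013] [ 0.005 -0.01 ]
```

```bash
cat >> h.py <<'E'
def arc(a,b,n,R=.027):
    p=np.radians(np.linspace(a,b,n+1)); q=R*np.c_[np.sin(p),np.cos(p)]/.05
    for i in range(0,n,8): print([[0,round(float(x),2),round(float(y),2),0] for x,y in np.diff(q.round(2),axis=0)[i:i+8]])
def at(phi,R=.027,c=(.459,-.304)): return np.round([c[0]+R*np.cos(np.radians(phi)),c[1]+R*np.sin(np.radians(phi))],4)
E
python3 -c "
from h import *
arc(0,-130,14);print(at(-130))"
```

```text
[[0, -0.09, -0.01, 0], [0, -0.08, -0.02, 0], [0, -0.08, -0.03, 0], [0, -0.08, -0.05, 0], [0, -0.06, -0.06, 0], [0, -0.06, -0.07, 0], [0, -0.04, -0.07, 0], [0, -0.03, -0.08, 0]]
[[0, -0.02, -0.09, 0], [0, 0.0, -0.09, 0], [0, 0.01, -0.08, 0], [0, 0.03, -0.09, 0], [0, 0.04, -0.08, 0], [0, 0.05, -0.07, 0]]
[ 0.4416 -0.3247]
```

Call:
carry_out:
  plan:
    - [[0,0.27,-0.84,0],[0.9,0,0,0],[0.9,0,0,0],[0.8,0,0,0],[0.33,0,0,0],[0,0,0,0]]

```text
time: 3.45
tool_pos: [0.4861, -0.2981, 0.1261]
eef_rot: [[-0.003, -0.0, 1.0], [0.003, 1.0, 0.0], [-1.0, 0.003, -0.003]]
contact_force: [-0.1, -0.1, 0.8]
width: 0.003
```

```bash
python3 -c "
from h import *
o=readout.get_obs();print(o['time'],o['tool_pos'],o['joint_vel'])
d=cam('wrist');o=readout.get_obs();print(o['time'],o['tool_pos'])"
```

```text
3.45 [ 0.48605252 -0.29813682  0.12614701] [-0.00293603 -0.04664715 -0.05203935 -0.00101611  0.0463577  -0.00211099]
3.5 [ 0.48676621 -0.2988522   0.12788726]
```

Call:
carry_out:
  plan:
    - [[0,-0.1,0,0],[0,-0.09,-0.01,0],[0,-0.08,-0.02,0],[0,-0.08,-0.03,0],[0,-0.08,-0.05,0],[0,-0.06,-0.06,0],[0,-0.06,-0.07,0],[0,-0.04,-0.07,0]]

```text
time: 4.3
tool_pos: [0.4711, -0.3297, 0.1281]
eef_rot: [[0.0, 0.001, 1.0], [0.0, 1.0, -0.001], [-1.0, 0.0, 0.0]]
contact_force: [2.4, 1.8, -1.0]
width: 0.003
```

Call:
carry_out:
  plan:
    - [[0,-0.03,-0.08,0],[0,-0.02,-0.09,0],[0,0,-0.09,0],[0,0.01,-0.08,0],[0,0.03,-0.09,0],[0,0.04,-0.08,0],[0,0.05,-0.07,0],[0,0,0,0]]

```text
time: 5.1
tool_pos: [0.4417, -0.325, 0.1281]
eef_rot: [[-0.001, 0.001, 1.0], [0.0, 1.0, -0.001], [-1.0, 0.0, -0.001]]
contact_force: [0.3, -0.7, 0.1]
width: 0.005
```

Call:
carry_out:
  plan:
    - [[0,-0.1,0.12,0],[-1,0,0,0],[-0.6,0,0,0],[-0.6,0,0.8,0],[0,0,0.8,0],[0,0,0,0]]

```text
time: 5.7
tool_pos: [0.532, -0.3306, 0.2385]
eef_rot: [[0.002, -0.001, 1.0], [-0.001, 1.0, 0.001], [-1.0, -0.001, 0.002]]
contact_force: [-2.1, 0.4, -1.0]
width: 0.004
```

```bash
python3 -c "
from h import *
look('d.png');print(readout.get_obs()['tool_pos'])"
```

```text
n 1041 zmax 0.1613 rect c [ 457.6 -306. ] [62.1 14.4] angle 6.9
[  0   0   0   0   0   0   0   0   0   0   0   0   5   7  11   7  19  14
  29 253 322  98 221  55   0   0   0   0]
[ 0.52996575 -0.3303161   0.23766974]
```

View pics/d.png

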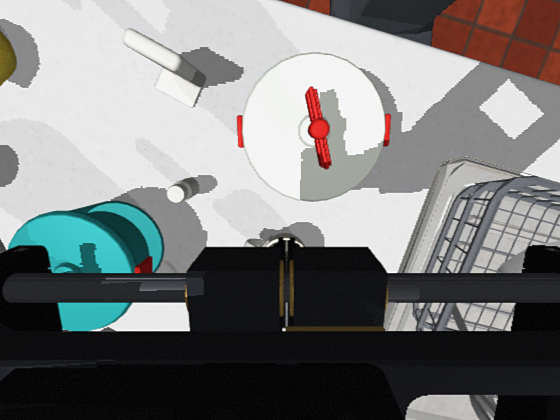

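After stroke 1 the wings run from (311,89) to (325,166), a line at about +10°. That is about 109° turned, and the screw sank about 5 mm as expected. Stroke 2 pushes the +10° wing.

```bash
python3 -c "
from h import *
arc(70,-60,14);print(at(-60));arc(140,10,14);print(at(140),at(10));arc(210,80,14);print(at(210),at(80))"
```

```text
[[0, -0.04, 0.08, 0], [0, -0.05, 0.08, 0], [0, -0.06, 0.06, 0], [0, -0.07, 0.05, 0], [0, -0.07, 0.04, 0], [0, -0.09, 0.03, 0], [0, -0.08, 0.02, 0], [0, -0.09, 0.0, 0]]
[[0, -0.09, -0.02, 0], [0, -0.08, -0.02, 0], [0, -0.08, -0.04, 0], [0, -0.07, -0.06, 0], [0, -0.06, -0.06, 0], [0, -0.05, -0.07, 0]]
[ 0.4725 -0.3274]
[[0, 0.06, 0.06, 0], [0, 0.05, 0.07, 0], [0, 0.04, 0.08, 0], [0, 0.03, 0.08, 0], [0, 0.01, 0.09, 0], [0, 0.0, 0.08, 0], [0, -0.02, 0.09, 0], [0, -0.03, 0.08, 0]]
[[0, -0.04, 0.08, 0], [0, -0.05, 0.07, 0], [0, -0.07, 0.06, 0], [0, -0.07, 0.04, 0], [0, -0.08, 0.04, 0], [0, -0.09, 0.02, 0]]
[ 0.4383 -0.2866] [ 0.4856 -0.2993]
[[0, 0.08, -0.04, 0], [0, 0.08, -0.02, 0], [0, 0.09, -0.01, 0], [0, 0.09, 0.0, 0], [0, 0.08, 0.02, 0], [0, 0.08, 0.03, 0], [0, 0.08, 0.05, 0], [0, 0.07, 0.05, 0]]
[[0, 0.05, 0.07, 0], [0, 0.05, 0.07, 0], [0, 0.03, 0.08, 0], [0, 0.02, 0.09, 0], [0, 0.01, 0.09, 0], [0, -0.01, 0.08, 0]]
[ 0.4356 -0.3175] [ 0.4637 -0.2774]
```

Call:
carry_out:
  plan:
    - [[0,0.52,-0.62,0],[0,0.51,-0.62,0],[0.8,0,0,0],[0.8,0,0,0],[0.6,0,0,0],[0,0,0,0],[0,0,0,0]]

```text
time: 6.45
tool_pos: [0.4662, -0.2792, 0.1285]
eef_rot: [[-0.001, 0.001, 1.0], [0.001, 1.0, -0.001], [-1.0, 0.001, -0.001]]
contact_force: [-0.0, -0.8, -0.4]
width: 0.006
```

Call:
carry_out:
  plan:
    - [[0,-0.04,0.11,0],[0,-0.05,0.08,0],[0,-0.06,0.06,0],[0,-0.07,0.05,0],[0,-0.07,0.04,0],[0,-0.09,0.03,0],[0,-0.08,0.02,0],[0,-0.09,0,0]]

```text
time: 7.25
tool_pos: [0.4859, -0.3068, 0.128]
eef_rot: [[0.0, 0.001, 1.0], [0.0, 1.0, -0.001], [-1.0, 0.0, 0.0]]
contact_force: [1.5, 3.0, 0.1]
width: 0.004
```

Call:
carry_out:
  plan:
    - [[0,-0.09,-0.02,0],[0,-0.08,-0.02,0],[0,-0.08,-0.04,0],[0,-0.07,-0.06,0],[0,-0.06,-0.06,0],[0,-0.05,-0.07,0],[0,0,0,0]]

```text
time: 7.95
tool_pos: [0.4719, -0.3284, 0.1281]
eef_rot: [[0.0, 0.001, 1.0], [-0.0, 1.0, -0.001], [-1.0, -0.0, 0.0]]
contact_force: [0.7, -0.4, 0.0]
width: 0.003
```

Call:
carry_out:
  plan:
    - [[0,0.08,0.14,0],[-0.6,0,0,0],[-0.6,0,0,0],[0,0.37,-0.41,0],[0,0.37,-0.41,0],[0,0,0,0],[0,0,0,0]]

```text
time: 8.65
tool_pos: [0.4388, -0.2869, 0.1885]
eef_rot: [[0.001, 0.0, 1.0], [-0.001, 1.0, -0.0], [-1.0, -0.001, 0.001]]
contact_force: [0.3, -0.4, 0.5]
width: 0.004
```

```bash
python3 - <<'E'
from h import *
d=cam('top');P=cloud(d);m=red(d['img']).astype(bool)&(np.hypot(P[...,0]-.46,P[...,1]+.305)<.045)
print(m.sum(),readout.get_obs()['tool_pos'])
s=cam('scene'); save('e.png',np.hstack([cv2.resize(d['img'][195:290,155:275],None,fx=3.3,fy=3.3),cv2.resize(s['img'][160:255,150:270],None,fx=3.3,fy=3.3)]))
E
```

```text
0 [ 0.43912435 -0.28725262  0.18837349]
```

View pics/e.png

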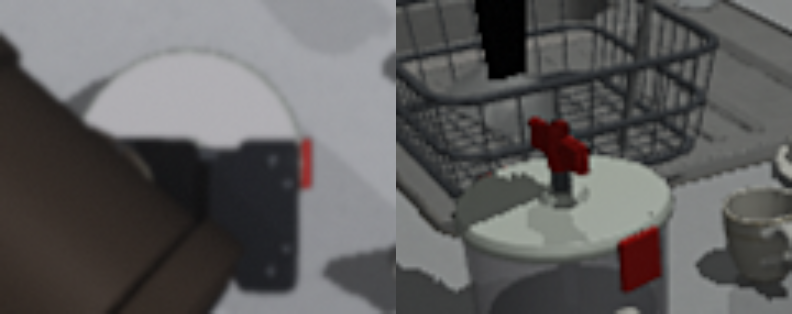

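The scene crop shows the screw lower, with its wings nearly along the view, near the predicted 80°/-100°. The top view is blocked by the arm. Stroke 3 follows.

Call:
carry_out:
  plan:
    - [[0.6,0,0,0],[0.6,0,0,0],[0,0.06,0.06,0],[0,0.05,0.07,0],[0,0.04,0.08,0],[0,0.03,0.08,0],[0,0.01,0.09,0],[0,0,0.08,0]]

```text
time: 9.55
tool_pos: [0.462, -0.2774, 0.1287]
eef_rot: [[0.001, 0.001, 1.0], [-0.0, 1.0, -0.001], [-1.0, -0.0, 0.001]]
contact_force: [-1.6, 0.7, -0.4]
width: 0.004
```

Call:
carry_out:
  plan:
    - [[0,-0.02,0.09,0],[0,-0.03,0.08,0],[0,-0.04,0.08,0],[0,-0.05,0.07,0],[0,-0.07,0.06,0],[0,-0.07,0.04,0],[0,-0.08,0.04,0],[0,-0.09,0.02,0]]

```text
time: 10.35
tool_pos: [0.4853, -0.3, 0.1279]
eef_rot: [[-0.0, 0.001, 1.0], [0.001, 1.0, -0.001], [-1.0, 0.001, -0.0]]
contact_force: [-0.9, 2.0, -0.7]
width: 0.001
```

Call:
carry_out:
  plan:
    - [[0,0,0,0],[0,0.16,-0.03,0],[-0.8,0,0,0],[-0.8,0,0,0],[-0.6,-0.3,0.6,0],[0,-0.3,0.3,0],[0,0,0,0],[0,0,0,0]]

```text
time: 11.15
tool_pos: [0.5283, -0.3214, 0.2375]
eef_rot: [[-0.001, 0.001, 1.0], [0.001, 1.0, -0.001], [-1.0, 0.001, -0.001]]
contact_force: [-0.3, 0.2, -0.8]
width: 0.005
```

```bash
python3 -c "
from h import *
look('f.png');print(readout.get_obs()['tool_pos'])"
```

```text
n 892 zmax 0.1516 rect c [ 457.5 -305.5] [14.6 61.8] angle -32.2
[  0   0   0   0   0   0   0   1   1   0   1   3   2   6 195 292 127 184
  80   0   0   0   0   0   0   0   0   0]
[ 0.52807576 -0.32125048  0.23749525]
```

View pics/f.png

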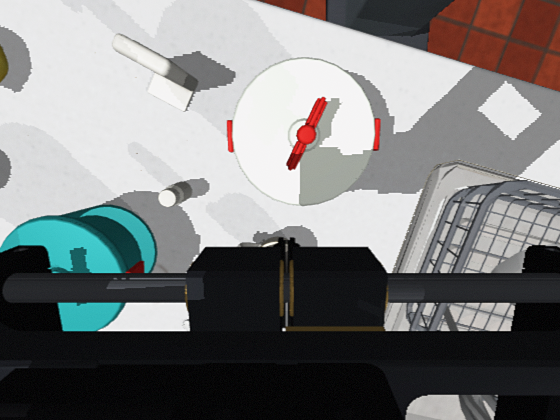

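The wing ends are now at (293,168) and (322,98), a line at about -26°. The screw has sunk 14.5 mm (about 325°) and about 90° remains. Stroke 4 is made carefully, with force checks near the end.

```bash
python3 -c "
from h import *
arc(214,134,8);print(at(134));arc(134,64,12)"
```

```text
[[0, 0.08, -0.04, 0], [0, 0.09, -0.03, 0], [0, 0.09, -0.02, 0], [0, 0.1, 0.0, 0], [0, 0.09, 0.02, 0], [0, 0.09, 0.03, 0], [0, 0.08, 0.05, 0], [0, 0.07, 0.06, 0]]
[ 0.4402 -0.2846]
[[0, 0.03, 0.05, 0], [0, 0.04, 0.04, 0], [0, 0.02, 0.05, 0], [0, 0.03, 0.05, 0], [0, 0.01, 0.05, 0], [0, 0.01, 0.06, 0], [0, 0.01, 0.05, 0], [0, 0.0, 0.06, 0]]
[[0, -0.01, 0.05, 0], [0, -0.01, 0.05, 0], [0, -0.01, 0.06, 0], [0, -0.02, 0.05, 0]]
```

Call:
carry_out:
  plan:
    - [[0,0.02,-0.92,0],[0,0.02,-0.91,0],[0.8,0,0,0],[0.8,0,0,0],[0.6,0,0,0],[0,0,0,0],[0,0,0,0]]

```text
time: 11.9
tool_pos: [0.4371, -0.3196, 0.1286]
eef_rot: [[-0.001, 0.001, 1.0], [0.001, 1.0, -0.001], [-1.0, 0.001, -0.001]]
contact_force: [0.3, 0.6, 0.2]
width: 0.003
```

Call:
carry_out:
  plan:
    - [[0,0.08,-0.04,0],[0,0.09,-0.03,0],[0,0.09,-0.02,0],[0,0.1,0,0],[0,0.09,0.02,0],[0,0.09,0.03,0],[0,0.08,0.05,0],[0,0.07,0.06,0]]

```text
time: 12.7
tool_pos: [0.4409, -0.2849, 0.128]
eef_rot: [[-0.0, 0.001, 1.0], [0.0, 1.0, -0.001], [-1.0, 0.0, -0.0]]
contact_force: [-1.5, 0.1, -0.2]
width: 0.008
```

Call:
carry_out:
  plan:
    - [[0,0.03,0.05,0],[0,0.04,0.04,0],[0,0.02,0.05,0]]

```text
time: 13.0
tool_pos: [0.4478, -0.2807, 0.1279]
eef_rot: [[-0.0, 0.001, 1.0], [0.0, 1.0, -0.001], [-1.0, 0.0, -0.0]]
contact_force: [-2.2, -0.3, -0.7]
width: 0.002
```

Call:
carry_out:
  plan:
    - [[0,0.03,0.05,0],[0,0.01,0.05,0]]

```text
time: 13.2
tool_pos: [0.453, -0.2788, 0.1281]
eef_rot: [[-0.0, 0.001, 1.0], [0.0, 1.0, -0.001], [-1.0, 0.0, -0.0]]
contact_force: [-2.4, -0.0, 0.9]
width: 0.006
```

Call:
carry_out:
  plan:
    - [[0,0.01,0.06,0],[0,0,0,0]]

```text
time: 13.4
tool_pos: [0.4562, -0.2784, 0.1281]
eef_rot: [[0.0, 0.001, 1.0], [0.0, 1.0, -0.001], [-1.0, 0.0, 0.0]]
contact_force: [-0.9, 0.9, 0.0]
width: 0.008
```

Call:
carry_out:
  plan:
    - [[0,0.01,0.05,0],[0,0,0.02,0]]

```text
time: 13.6
tool_pos: [0.4595, -0.2779, 0.1281]
eef_rot: [[0.0, 0.001, 1.0], [0.0, 1.0, -0.001], [-1.0, 0.0, 0.0]]
contact_force: [-1.2, -1.5, -0.5]
width: 0.003
```

Call:
carry_out:
  plan:
    - [[0,0,0.04,0],[0,0,0.04,0]]

```text
time: 13.8
tool_pos: [0.4635, -0.278, 0.1281]
eef_rot: [[0.0, 0.001, 1.0], [0.0, 1.0, -0.001], [-1.0, 0.0, 0.0]]
contact_force: [-1.9, 0.4, 0.1]
width: 0.006
```

Call:
carry_out:
  plan:
    - [[0,-0.01,0.04,0],[0,-0.02,0.04,0]]

```text
time: 14.0
tool_pos: [0.4675, -0.2795, 0.1281]
eef_rot: [[0.0, 0.001, 1.0], [0.0, 1.0, -0.001], [-1.0, 0.0, 0.0]]
contact_force: [-1.0, 0.8, 0.9]
width: 0.005
```

Call:
carry_out:
  plan:
    - [[0,0.06,-0.16,0],[-0.8,0,0,0],[-0.8,0,0,0],[-0.6,-0.4,0.6,0],[0,-0.4,0.8,0],[0,0,0,0],[0,0,0,0]]

```text
time: 14.7
tool_pos: [0.5289, -0.3163, 0.2373]
eef_rot: [[-0.001, 0.001, 1.0], [0.001, 1.0, -0.001], [-1.0, 0.001, -0.001]]
contact_force: [-0.5, 0.5, 0.3]
width: 0.009
```

```bash
python3 -c "
from h import *
look('g.png');print(readout.get_obs()['tool_pos'])"
```

```text
n 866 zmax 0.1462 rect c [ 457.4 -305.7] [62.2 14.7] angle 26.7
[  0   0   0   0   0   0   1   1   3   1   5  97 300 183  96 177   2   0
   0   0   0   0   0   0   0   0   0   0]
[ 0.52845152 -0.31603299  0.23739977]
```

View pics/g.png

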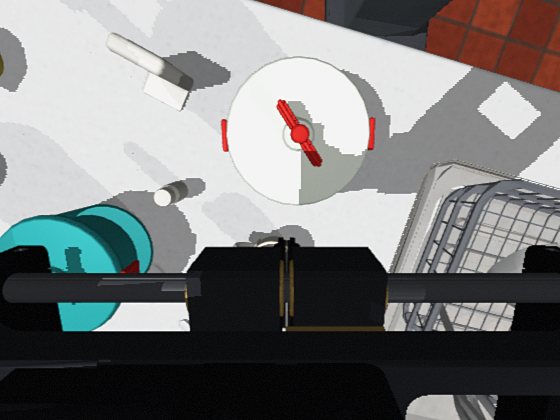

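The wing line is now at about +31°, with the hub top measured at 0.1462 (0.145 when home). That is about 448° turned of a possible 458° and no stop has been felt, so a little remains. Stroke 5 goes on the same wing.

```bash
python3 -c "
from h import *
arc(91,70,4);arc(70,50,8)"
```

```text
[[0, 0.0, 0.05, 0], [0, -0.01, 0.05, 0], [0, -0.01, 0.05, 0], [0, -0.01, 0.04, 0]]
[[0, -0.01, 0.03, 0], [0, -0.01, 0.02, 0], [0, -0.01, 0.02, 0], [0, -0.01, 0.02, 0], [0, -0.01, 0.02, 0], [0, -0.02, 0.02, 0], [0, -0.01, 0.02, 0], [0, -0.02, 0.02, 0]]
```

Call:
carry_out:
  plan:
    - [[0,0.39,-0.7,0],[0,0.39,-0.7,0],[0.8,0,0,0],[0.8,0,0,0],[0.6,0,0,0],[0,0,0,0],[0,0,0,0]]

```text
time: 15.45
tool_pos: [0.4589, -0.2773, 0.1288]
eef_rot: [[-0.0, 0.001, 1.0], [0.0, 1.0, -0.001], [-1.0, 0.0, -0.0]]
contact_force: [0.6, -0.1, -0.7]
width: 0.004
```

Call:
carry_out:
  plan:
    - [[0,0,0.05,0],[0,-0.01,0.05,0],[0,-0.01,0.05,0],[0,-0.01,0.04,0],[0,-0.01,0.03,0],[0,-0.01,0.02,0]]

```text
time: 16.05
tool_pos: [0.4714, -0.2799, 0.1281]
eef_rot: [[-0.0, 0.001, 1.0], [0.0, 1.0, -0.001], [-1.0, 0.0, -0.0]]
contact_force: [-0.9, 0.8, 0.8]
width: 0.007
```

Call:
carry_out:
  plan:
    - [[0,-0.01,0.02,0],[0,-0.01,0.02,0]]

```text
time: 16.25
tool_pos: [0.4733, -0.2809, 0.128]
eef_rot: [[-0.0, 0.001, 1.0], [0.0, 1.0, -0.001], [-1.0, 0.0, -0.0]]
contact_force: [-0.4, 0.0, 0.3]
width: 0.007
```

Call:
carry_out:
  plan:
    - [[0,-0.01,0.02,0],[0,-0.02,0.02,0]]

```text
time: 16.45
tool_pos: [0.4753, -0.2824, 0.128]
eef_rot: [[-0.0, 0.001, 1.0], [0.0, 1.0, -0.001], [-1.0, 0.0, -0.0]]
contact_force: [-1.8, 1.7, 0.1]
width: 0.001
```

Call:
carry_out:
  plan:
    - [[0,-0.01,0.02,0],[0,-0.02,0.02,0]]

```text
time: 16.65
tool_pos: [0.4767, -0.2833, 0.1278]
eef_rot: [[-0.002, 0.001, 1.0], [0.002, 1.0, -0.001], [-1.0, 0.002, -0.002]]
contact_force: [-5.1, 6.7, 1.3]
width: 0.007
```

Call:
carry_out:
  plan:
    - [[0,-0.02,0.02,0],[0,0,0,0]]

```text
time: 16.85
tool_pos: [0.4772, -0.2837, 0.1276]
eef_rot: [[-0.003, 0.001, 1.0], [0.003, 1.0, -0.001], [-1.0, 0.003, -0.003]]
contact_force: [-5.1, 8.1, 2.4]
width: 0.005
```

The force climbed to 9.6 N (strokes ran at about 2 N) and the finger stalled, so this is the stop. I back off, lift clear and check.

Call:
carry_out:
  plan:
    - [[0,0.14,-0.15,0],[-0.8,0,0,0],[-0.8,0,0,0],[-0.6,-0.4,0.6,0],[0,-0.4,0.8,0],[0,0,0,0],[0,0,0,0]]

```text
time: 17.55
tool_pos: [0.5408, -0.318, 0.2374]
eef_rot: [[-0.0, 0.001, 1.0], [0.0, 1.0, -0.001], [-1.0, 0.0, -0.0]]
contact_force: [-0.3, 0.4, -0.3]
width: 0.004
```

```bash
python3 -c "
from h import *
look('i.png');o=readout.get_obs();print(o['tool_pos'],o['contact_force'])
S=np.load('scene.npy',allow_pickle=True).item();s=cam('scene')
save('j.png',np.vstack([np.hstack([S['img'][150:330,140:340],s['img'][150:330,140:340]])]),2)"
```

```text
n 918 zmax 0.1458 rect c [ 457.5 -305.7] [62.4 14.8] angle 17.8
[  0   0   0   0   0   1   7   6   6   6  11 156 309 143 160 113   0   0
   0   0   0   0   0   0   0   0   0   0]
[ 0.54023902 -0.317692    0.23750707] [-0.1771981  -0.28489188 -0.13122075]
```

View pics/i.png

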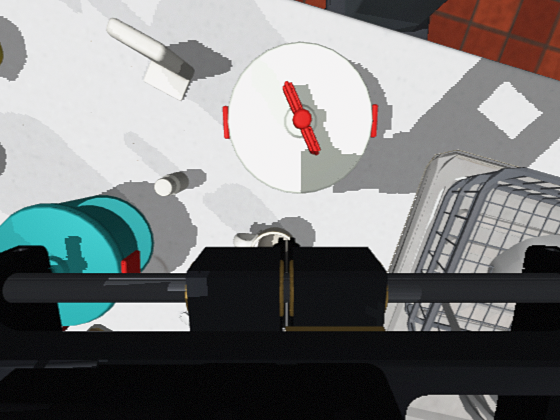

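View pics/j.png

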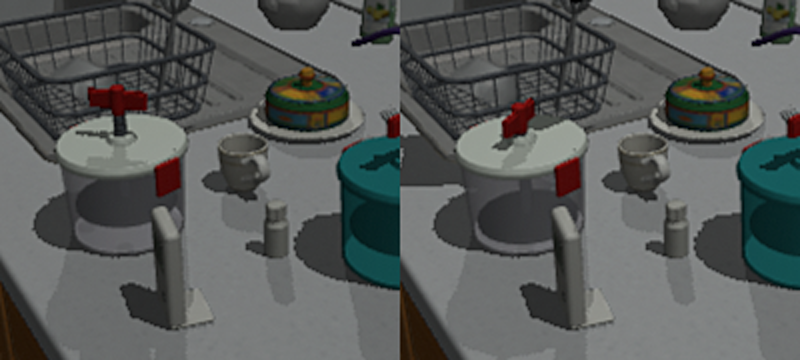

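The wings are now at about 23°, 456° turned in all, and the hub top is at 0.1458. The clock, bottle and cup are unchanged. The last push ended near the wing tip, so I confirm the stop with one short push on the opposite wing at a better lever.

```bash
python3 -c "
from h import *
arc(263,239,6);arc(239,223,6)"
```

```text
[[0, 0.01, -0.03, 0], [0, 0.01, -0.04, 0], [0, 0.01, -0.04, 0], [0, 0.01, -0.03, 0], [0, 0.02, -0.04, 0], [0, 0.02, -0.03, 0]]
[[0, 0.01, -0.02, 0], [0, 0.01, -0.02, 0], [0, 0.02, -0.02, 0], [0, 0.02, -0.02, 0], [0, 0.01, -0.02, 0], [0, 0.02, -0.01, 0]]
```

Call:
carry_out:
  plan:
    - [[0,-0.14,-0.86,0],[0,-0.14,-0.86,0],[0.8,0,0,0],[0.8,0,0,0],[0.6,0,0,0],[0,0,0,0],[0,0,0,0]]

```text
time: 18.35
tool_pos: [0.4546, -0.3319, 0.1289]
eef_rot: [[-0.0, 0.001, 1.0], [0.0, 1.0, -0.001], [-1.0, 0.0, -0.0]]
contact_force: [0.9, 0.6, 0.6]
width: 0.006
```

Call:
carry_out:
  plan:
    - [[0,0.04,-0.016,0],[0,0.04,-0.016,0],[0,0.04,-0.016,0],[0,0.04,-0.016,0]]

```text
time: 18.75
tool_pos: [0.4517, -0.3239, 0.1288]
eef_rot: [[0.001, 0.001, 1.0], [-0.001, 1.0, -0.001], [-1.0, -0.001, 0.001]]
contact_force: [1.4, -2.8, 0.8]
width: 0.004
```

Call:
carry_out:
  plan:
    - [[0,0.02,-0.01,0],[0,0.02,-0.01,0]]

```text
time: 18.95
tool_pos: [0.4513, -0.323, 0.1287]
eef_rot: [[0.002, 0.001, 1.0], [-0.003, 1.0, -0.001], [-1.0, -0.003, 0.002]]
contact_force: [3.1, -7.8, 2.3]
width: 0.006
```

Call:
carry_out:
  plan:
    - [[0,0.02,-0.01,0],[0,0,0,0]]

```text
time: 19.15
tool_pos: [0.4512, -0.3226, 0.1289]
eef_rot: [[0.003, 0.001, 1.0], [-0.004, 1.0, -0.001], [-1.0, -0.004, 0.003]]
contact_force: [2.7, -8.9, 1.8]
width: 0.007
```

Call:
carry_out:
  plan:
    - [[0,-0.2,0.08,0],[-0.8,0,0,0],[-0.8,0,0,0],[-0.6,0,0.8,0],[0,0,0.8,0],[0,0,0,0],[0,0,0,0]]

```text
time: 19.85
tool_pos: [0.5341, -0.3307, 0.2372]
eef_rot: [[-0.002, 0.0, 1.0], [0.001, 1.0, -0.0], [-1.0, 0.001, -0.002]]
contact_force: [-0.8, -1.3, 0.1]
width: 0.003
```

```bash
python3 -c "
from h import *
d,P,m=look();o=readout.get_obs();print(o['tool_pos'],o['contact_force'],o['time'])
s=cam('scene');S=np.load('scene.npy',allow_pickle=True).item()
dd=np.abs(s['img'].astype(int)-S['img']).max(2)[225:330,210:340]; print('changed px clock/bottle',(dd>40).sum(), 'cup',(np.abs(s['img'].astype(int)-S['img']).max(2)[210:255,245:280]>40).sum())"
```

```text
n 939 zmax 0.1459 rect c [ 457.6 -305.6] [62.4 14.6] angle 21.2
[  0   0   0   0   1   4   6  10  13  12  17 173 293 139 150 121   0   0
   0   0   0   0   0   0   0   0   0   0]
[ 0.53350039 -0.33074342  0.23728352] [-0.63931492  1.01727034  0.06509524] 19.9
changed px clock/bottle 52 cup 0
```

```bash
python3 -c "
from h import *
d=cam('wrist');
def ang(im,d):
    m=red(im);m[200:]=0;n,l,st,c=cv2.connectedComponentsWithStats(m);i=min(range(1,n),key=lambda i:abs(c[i][0]-310)+abs(c[i][1]-120) if st[i,4]>100 else 1e9)
    q=np.array([ray(d,u,v,.141)[:2] for v,u in np.argwhere(l==i)]);c=q.mean(0);r=q-c;print(st[i],c);r=r[np.hypot(*r.T)>.012]
    w,V=np.linalg.eigh(r.T@r);e=V[:,1];print(np.degrees(np.arctan2(e[1],e[0])))
ang(d['img'],d)
e=dict(d);W=d['wc'].copy();W[:3,3]+=np.array([.5402,-.3177,.2375])-readout.get_obs()['tool_pos'];e['wc']=W
ang(cv2.imread('pics/i.png')[...,::-1].copy(),e)"
```

```text
[298  91  37  73 936] [ 0.45715592 -0.3062499 ]
-155.16432900068
[283  81  37  74 921] [ 0.45655461 -0.3054558 ]
-155.19641709282953
```

The wing angle was the same before and after the confirming push (24.8° both times), so the screw is on its stop. The robot is clear, and I hand the job in.

```bash
python3 -c "
from h import *
print(bot.close_job())"
```

```text
the job is handed in; nothing more can be done
None
```

The red screw on the white press is fully home, and I handed the job in at about 20 s of the 61 s allowed. I turned it clockwise with the shut fingertips in five separate strokes, about 455° in all. A sixth short push on the other wing confirmed the stop. The finger was taken off and lifted clear between strokes, and nothing was ever taken between the fingers.

**Stop:** strokes ran at about 2 N. At the end the force rose to about 9.5 N from either wing with the finger stalled. The wing angle was 24.8° both before and after the confirming push.

**Height:** the hub top measured 0.1458 m against 0.145 m nominal, within the 2 mm calibration. The rough rectangle fit of the wing angle disagreed by 3° between the last two looks. I put that down to fit noise, since the second method agreed to 0.04°.

**Bystanders:** the cup area was unchanged from the start picture. The clock and bottle area had 52 changed pixels; the side-by-side view, taken before the confirming push, showed both standing where they were. I did not look further into those pixels. The gripper was 13 cm above the lid, touching nothing.

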